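# Load the sanding-drum tray into its tote and hold the tote up level

### The arm

A 6-joint arm with a two-finger parallel gripper is mounted at the origin on the work surface. World frame = base frame: x ahead of the robot, y to its left, z up, the work surface at z = 0. Lengths are in m, angles in rad, forces in N, time in s.
With the tool pointing down it reaches from about 0.35 to 0.775 m from the base axis. Payload 5.5 kg.
Tool frame: the origin (TCP) lies midway between the tips of the shut fingers; the grasp point (between the pads) lies 19 mm behind it; y points along the fingers, z is the direction in which the jaws open and shut, and the axes are right-handed (so a half turn about y gives the same grasp; the last joint's range is limited). The gripper opens to 85 mm and grips with 20 to 120 N. Pads are 22 mm wide; open, the fingers measure 114 mm over their backs; the gripper's body (76 mm by 85 mm) begins 54 mm behind the grasp point. The pads swing forward as they close: fully open they stand 13 mm farther back than shut.
Start: joints at [0.987, 0.313, 0.046, 1.304, 0, 1.431], TCP at [0.247, 0.519, 0.231] pointing down, gripper open.
Joint ranges: [-2.76, 2.76], [-0.86, 1.69], [-1.03, 1.26], [-2.2, 2.34], [-1.47, 1.5], [-3.14, 3.14]. Speed limits (rad/s): [2.57, 2.57, 3.14, 3.14, 3.14, 3.14].

### API

Orientations are given as a unit quaternion [x, y, z, w].
In Python, from cell import env gives the robot as it stands.
- The arm moves only by the tool apply_moves, never from a script. Its argument "steps" is one flat list of numbers, 7 for each row, row after row: the finger opening in mm, from 0 to 85.4, then the shift along the tool's x, y, z in mm, then the turn, a rotation vector about the tool's x, y, z in degrees. A call has 1 to 12 rows; each row is the pose to reach, as a shift and turn from the pose measured when the call began, along the tool's axes at that moment; what a row does not reach only later rows make up. A row lasts 1/8 s, in which the tool goes at most 62.5 mm and 10.7 degrees, less where a joint would pass 70% of its speed; a pose out of reach is approached as far as the arm can. A call with a gripper value outside its range is refused whole. The fingers move at their own pace and stop on an object; "grip_force" is the grip in N (left out, the last holds). Time passes only in rows, so rows that repeat a pose let the fingers close. It gives the time, the measured TCP pose, the force and the opening at its end, in the units of the state.
- env.sense(): the state, without advancing time (a new reading comes with each control period).
- env.capture(name): name is "side" or "top" or "wrist"; returns the picture (420x560x3 uint8, blue, green, red); there is no depth.
- env.camera_params(name): a dict with "fovy" (degrees; the focal length in pixels is half the picture's height over the tangent of half this angle, whatever the lens; pixels are square), "cx", "cy" (the principal point, pixels), "R" (3x3) and "t" (3): a world point X has camera coordinates R X + t. Camera axes: x right, y down, z forward; pixel columns grow to the right and rows downward; lengths in m; the calibration is good to about 2 mm. A picture is of the moment at which its call begins: read the wrist's pose just before it. camera_params takes no time and is no camera call; for the wrist camera it gives the pose at the moment of the call.
- env.sign_off(): hands the job in, once; it reports no verdict.
The state is a dict: "t": time; "joint_positions": joint angles; "joint_velocities": joint speeds; "effort": joint torques, N m; "position": TCP position; "eef_rot": TCP orientation; "wrist_force": force on the tool from outside, world axes, zero at the start; "moment": the same for the moment, N m; "opening": finger opening in m.
Only numpy, scipy, OpenCV 4.12 (cv2) and the standard library are available. Lean on these libraries where they do the work, as an engineer would, in place of code of your own. Each camera call takes 0.05 s, during which the arm holds its last target.

### The job

Slide the tray of sanding sleeves into the open mouth of the wooden tote, fully home against the tote's back wall, while the tote stands in its dock. Then grip the tote by the bar across its top, lift it until its underside is about 12 cm (at least 8 cm) above the bench, keeping it level so the sleeves stay on their pegs, and finish while still holding it there, steady and level in the air: do not put it down or let go. Leave the glue bottle, throat ring, brush and wooden blank where they are.

Things in the scene. Friction and masses are not known exactly. Their poses are not given: they have to be found in the camera images.
- dock: Fixed dock. Origin on the bench; +x is the way the tray slides in, z up. A grey ledge 9.5 mm high covers x -200 to +3 mm, y -100 to +100 mm. Beyond it the tote stands on the bench, its origin near x +90, y 0.
- tote: Loose plywood carrier, 168 long (x) x 152 wide (y) x 176 mm high, 0.36 to 0.54 kg. Origin: centre of its underside; +x points from its open mouth to its back wall (nearly the dock's +x). Floor 8 mm thick (1.5 mm below the ledge), walls 8 mm thick, 50 mm high, inner width 136 mm, back wall's inner face at x +76 mm.
- tote_bar (a point): Centre of the tote's top bar, at tote (0, 0, 165 mm). The bar runs along the tote's y, 20 mm thick (x), 22 mm high, 136 mm free between its two posts (28 x 8 mm). Once the tray is home the centre of mass is within about 10 mm of below it; total 0.64 to 0.90 kg.
- dock_stop (a point): Middle of the foot of the dock's steel stop strip behind the tote, at dock (177, 0, 0 mm). Strip 25 mm high; two corner cleats, also 25 mm high, have inner faces at y +-81 mm, x 132 to 182. The tote has 1 to 8 mm of play and lifts straight out.
- tote_mouth (a point): Middle of the mouth's floor, at tote (-84, 0, 8 mm). Ahead of it both walls flare out for about 22 mm. Along each side inside, a strip 11 mm wide overhangs the groove, its underside 23 mm above the tote's underside: the tray slides in from the mouth, it cannot be laid in from above.
- tray: Loose aluminium plate 150 (x) x 128 (y) x 10 mm, 0.16 to 0.24 kg, with three upright pegs (11 mm thick, tops at z 78) at x 0, y +34, 0, -34 mm and a fin at its near end. Origin: centre of its underside; +x is its leading edge. Starts on the ledge outside the tote, up to 15 mm off line and 0.15 rad askew. Fully home its origin is at tote x +1, z 8 mm.
- tray_fin (a point): Grip point on the tray's fin, at tray (-105, 0, 45 mm). The fin is an upright plank 12 mm thick (y), from tray x -125 to -70 mm, z 3 to 63 mm; pinch it across its thickness from above or push it.
- sleeve0: Loose brown sanding sleeve, upright tube 24 mm outside, 16 mm hole, 55 mm high, 30 g, on the tray's peg at y +34 mm. Origin: centre of its lower end.
- sleeve1: As sleeve0 but 34 mm outside, 55 g, on the middle peg.
- sleeve2: As sleeve0 but 26 mm outside, 35 g, on the tray's peg at y -34 mm.
- glue: Bystander: yellow glue bottle, 60 mm diameter, 150 mm high, standing. Origin: centre of its base.
- insert: Bystander: flat red throat ring of a sander, 100 mm outside, 56 mm hole, 8 mm thick. Origin: centre of its underside.
- brush: Bystander: bench brush lying on the bench.
- blank: Bystander: wooden blank 120 x 32 x 22 mm. Origin: centre of its underside.
Not all that is in view belongs to the job. What is shaped like the sleeve1 but purple or turquoise is not meant.

How it is judged:
By the outcome, as a careful person would: the job done as asked, in the order asked, and still so for the second after the job is handed in, while the arm keeps its last pose, push and grip.
It also fails if it takes over 64 s, if anything falls off the work surface, if the arm or the gripper's body presses on something with over 40 N, if the wrist force passes 120 N, or if a joint passes its speed limit or range.

## Working session

There is one attempt and no reset: what is moved stays moved. The work goes in short steps, Python scripts to look and compute and a tool call to move; the robot and the scene stay as the last step left them, time stands still between calls to the robot, and variables do not carry over. Pictures are saved under pics/ and viewed, and the job is handed in when it is done.

Besides the shell and the picture viewer there is one more tool, called after "Call:" as name(argument=value, ...) on one line, values as JSON. apply_moves: Moves the arm, as the interface text tells. Its arguments: {"type":"object","properties":{"steps":{"type":"array","items":{"type":"number"}},"grip_force":{"type":"number"}},"required":["steps"]}

```bash
ls; mkdir -p pics; python3 - <<'E'
from cell import env
import cv2
print(env.sense())
for n in ("side","top","wrist"):
    p=env.camera_params(n); print(n,p)
    cv2.imwrite(f"pics/{n}0.png",env.capture(n))
E
```

```text
pics
{'t': 0.0, 'joint_positions': array([ 9.87406011e-01,  3.13985799e-01,  4.49602980e-02,  1.30360340e+00,
       -4.66984522e-05,  1.43121178e+00]), 'joint_velocities': array([ 0.00174207,  0.00087574, -0.00026872,  0.00090829,  0.00085301,
        0.00049578]), 'effort': array([ 1.93065614e-03, -4.80623782e+01,  2.98536122e+01,  1.92429830e-02,
        1.89970106e-04, -2.50992298e-05]), 'position': array([0.24661549, 0.51884867, 0.23040955]), 'eef_rot': array([ 0.69038041, -0.1558381 ,  0.1554107 , -0.68915665]), 'wrist_force': array([-0.48408708,  0.08015354, -0.77608269]), 'moment': array([0.01148997, 0.04832837, 0.00269379]), 'opening': 0.08513845436921134}
side {'fovy': 47.4156106414072, 'cx': 283.9314219913285, 'cy': 211.74368137133504, 'R': array([[ 0.66721691, -0.74463833, -0.01831256],
       [-0.49049006, -0.4207249 , -0.76315796],
       [ 0.56057212,  0.51817403, -0.64595246]]), 't': array([-0.36230357,  0.37135347,  1.14261424])}
top {'fovy': 48.371622904757345, 'cx': 276.05550279054034, 'cy': 211.36247157916142, 'R': array([[ 0.00586407, -0.99981479,  0.01833004],
       [-0.99038123, -0.00834084, -0.13811391],
       [ 0.13824122, -0.01734382, -0.99024671]]), 't': array([-0.01328665,  0.61399718,  1.72719395])}
wrist {'fovy': 61.94555309535217, 'cx': 283.3981768018276, 'cy': 209.39152998468126, 'R': array([[ 0.42940423,  0.90310858, -0.00262657],
       [ 0.86874572, -0.41226743,  0.2744384 ],
       [ 0.24676483, -0.12012683, -0.96160109]]), 't': array([-0.5741589 , -0.03520569,  0.37824563])}
```

View pics/side0.png

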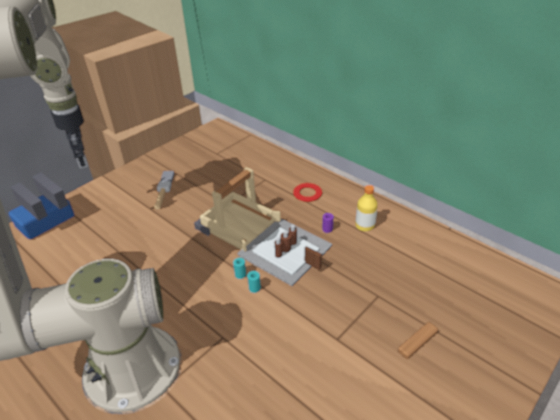

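View pics/top0.png

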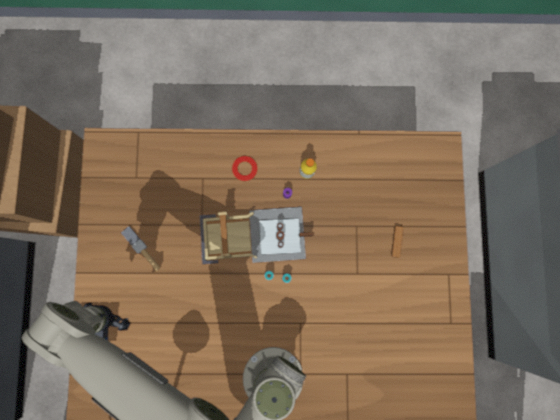

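View pics/wrist0.png

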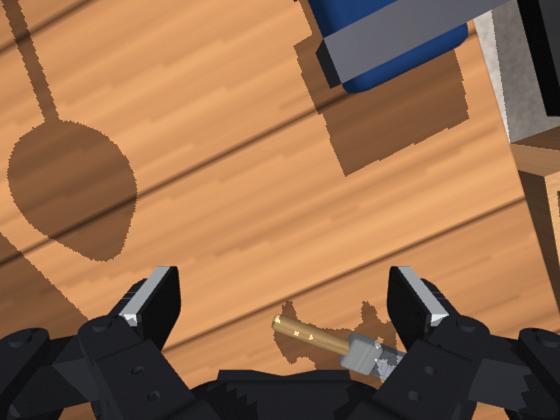

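The top view shows the tote at about (228,236) with its mouth to the right, and the tray at (280,235) with its fin near (303,235). The purple and turquoise tubes at (288,193), (269,276) and (287,279) are decoys. The brown sleeves on the tray pegs at (280,226/235/244) are the ones meant. I'll enlarge.

```bash
python3 - <<'E'
import cv2
a=cv2.imread("pics/top0.png")[195:275,190:320]; cv2.imwrite("pics/top0c.png",cv2.resize(a,None,fx=6,fy=6,interpolation=cv2.INTER_CUBIC))
a=cv2.imread("pics/side0.png")[160:290,180:345]; cv2.imwrite("pics/side0c.png",cv2.resize(a,None,fx=4.6,fy=4.6,interpolation=cv2.INTER_CUBIC))
E
```

```text
(no output)
```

View pics/top0c.png

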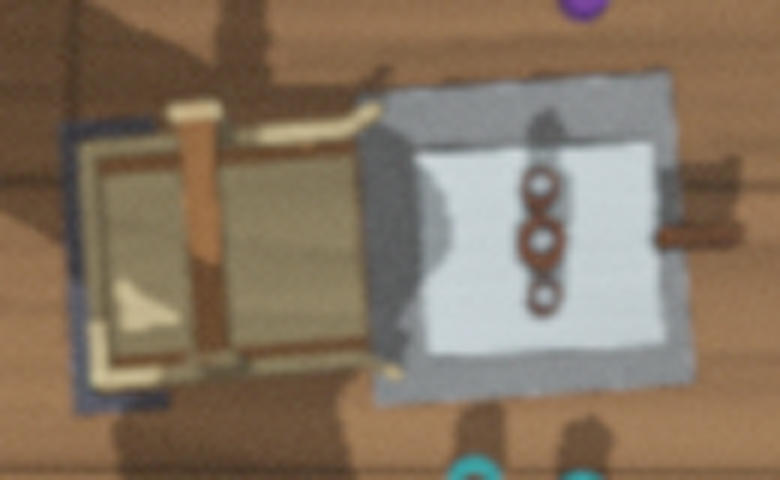

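View pics/side0c.png

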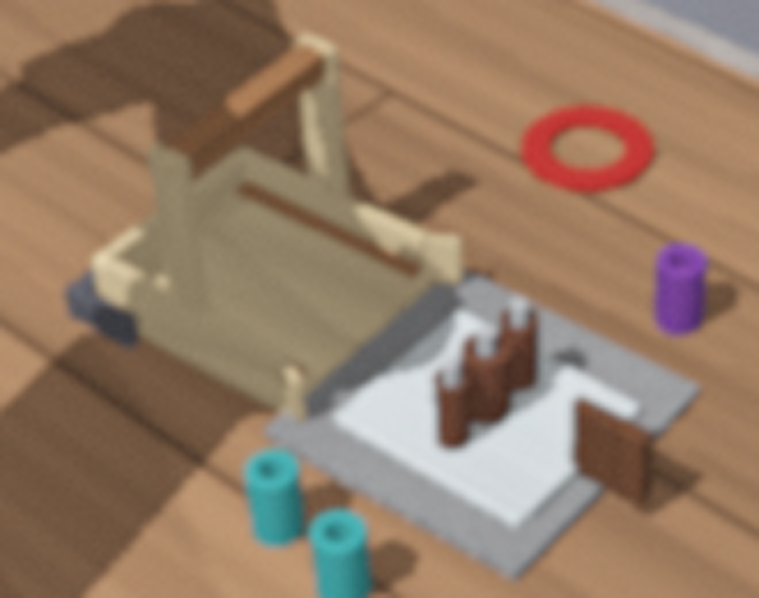

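```bash
cat > h.py <<'E'
import numpy as np, cv2
from scipy.optimize import least_squares
from scipy.spatial.transform import Rotation as Rot
from cell import env
def K(p): 
    f=210/np.tan(np.radians(p["fovy"]/2)); return f
def proj(p,X):
    c=np.atleast_2d(X)@np.asarray(p["R"]).T+p["t"]; f=K(p)
    return np.c_[p["cx"]+f*c[:,0]/c[:,2], p["cy"]+f*c[:,1]/c[:,2]]
def T(q,X):  # q=x,y,yaw,(z)
    X=np.array(X,float)/1000; c,s=np.cos(q[2]),np.sin(q[2])
    return np.c_[q[0]+c*X[:,0]-s*X[:,1], q[1]+s*X[:,0]+c*X[:,1], X[:,2]]
def fit(obs,q0):  # obs: list of (campar, [(pt mm, px)])
    def r(q): return np.concatenate([(proj(p,T(q,[a for a,_ in L]))-np.array([b for _,b in L])).ravel() for p,L in obs])
    s=least_squares(r,q0,loss="soft_l1"); cov=np.linalg.inv(s.jac.T@s.jac)
    return s.x, r(s.x).reshape(-1,2)
def ray(p,px,z):
    R=np.asarray(p["R"]); d=R.T@np.array([(px[0]-p["cx"])/K(p),(px[1]-p["cy"])/K(p),1]); o=-R.T@p["t"]
    return o+d*(z-o[2])/d[2]
def tool():
    s=env.sense(); return s, Rot.from_quat(s["eef_rot"]).as_matrix()
E
python3 - <<'E'
from h import *
np.set_printoptions(precision=4,suppress=True)
t,s=env.camera_params("top"),env.camera_params("side")
ct=lambda L:[(a,(190+b[0]/6-.4,195+b[1]/6-.4)) for a,b in L]
cs=lambda L:[(a,(180+b[0]/4.6-.4,160+b[1]/4.6-.4)) for a,b in L]
L=[((-200,-100,9.5),(670,72)),((-200,100,9.5),(692,382)),((3,100,9.5),(378,405)),((3,-100,9.5),(357,92))]
S=[((-200,-100,9.5),(698,385)),((-200,100,9.5),(515,577)),((3,100,9.5),(272,430)),((3,-100,9.5),(465,275))]
for o in ([(t,ct(L))],[(s,cs(S))],[(t,ct(L)),(s,cs(S))]): print("dock",*fit(o,[.4,0,1.6]))
L=[((-75,-64,19.5),(655,143)),((-75,64,19.5),(667,345)),((75,64,19.5),(425,355)),((-125,0,72.5),(742,236)),((-70,0,72.5),(657,237)),((0,-34,74.5),(541,185)),((0,0,74.5),(541,240)),((0,34,74.5),(544,296))]
S=[((-75,-64,19.5),(640,405)),((-75,64,19.5),(515,525)),((75,64,19.5),(335,418)),((-125,0,72.5),(655,450)),((-70,0,72.5),(578,400))]
for o in ([(t,ct(L))],[(s,cs(S))],[(t,ct(L)),(s,cs(S))]): print("tray",*fit(o,[.4,0,1.6]))
L=[((0,-60,176),(200,130)),((0,60,176),(211,350)),((84,-76,50),(80,143)),((84,76,50),(92,388))]
for o in ([(t,ct(L))],): print("tote",*fit(o,[.4,0.1,1.6]))
E
```

```text
dock [0.5237 0.0846 1.6461] [[ 0.1194 -0.081 ]
 [ 0.4867  0.0777]
 [-0.4251 -0.0649]
 [-0.1649  0.0588]]
dock [0.5259 0.0814 1.6293] [[ 1.402   1.3383]
 [ 0.3667 -0.1256]
 [-1.0037 -0.0802]
 [-0.5909 -1.6229]]
dock [0.5245 0.0835 1.641 ] [[ 0.5617 -0.0258]
 [ 0.6661  0.1517]
 [-0.2625 -0.2673]
 [ 0.2628 -0.1542]
 [ 0.6775  0.6867]
 [ 0.3164 -0.5123]
 [-1.5497  0.0378]
 [-1.6538 -1.8084]]
tray [ 0.5227 -0.0236  1.6141] [[-0.1838  0.2207]
 [-0.6983  0.0296]
 [ 0.0916 -0.1887]
 [ 0.502  -0.3577]
 [-0.1583  0.0053]
 [-0.0675  0.1444]
 [ 0.2869  0.1327]
 [ 0.1432  0.004 ]]
tray [ 0.5228 -0.0262  1.6193] [[ 0.5241  0.7709]
 [ 0.7849  0.1344]
 [-0.041  -0.0327]
 [-1.062  -1.947 ]
 [-0.2902  0.2671]]
tray [ 0.5228 -0.0246  1.6176] [[ 0.0233  0.1166]
 [-0.372  -0.0814]
 [ 0.4251 -0.1617]
 [ 0.7733 -0.5151]
 [ 0.1164 -0.1006]
 [ 0.1786  0.1055]
 [ 0.5657  0.0923]
 [ 0.4548 -0.038 ]
 [ 0.1403  0.5682]
 [ 0.3297 -0.1298]
 [-0.3897 -0.3202]
 [-1.527  -2.1682]
 [-0.7168  0.0356]]
tote [0.5135 0.1748 1.642 ] [[-0.1891  0.9392]
 [-0.2949 -1.2762]
 [ 0.3624  0.1708]
 [ 0.1656 -0.0369]]
```

```bash
cat >> h.py <<'E'
def target(yaw,sgn):  # tool y down, tool z = sgn * (object y axis)
    z=sgn*np.array([-np.sin(yaw),np.cos(yaw),0]); y=np.array([0,0,-1.]); x=np.cross(y,z); return np.c_[x,y,z]
def rel(pos,Rt):
    s,R=tool(); d=R.T@(np.array(pos)-s["position"])*1000
    return d, np.degrees(Rot.from_matrix(R.T@Rt).as_rotvec())
E
python3 - <<'E'
from h import *
np.set_printoptions(precision=3,suppress=True)
s,R=tool(); print(R)
p=env.camera_params("wrist"); c=-np.array(p["R"]).T@p["t"]; print("cam in tool",R.T@(c-s["position"]), "cam axes in tool (rows x,y,z)\n",np.array(p["R"])@R)
for sg in (1,-1):
    print(sg,rel([.527,-.128,.23],target(1.615,sg)))
E
```

```text
[[ 0.903 -0.001  0.429]
 [-0.429 -0.001  0.903]
 [-0.    -1.    -0.001]]
cam in tool [-0.07  -0.141  0.   ] cam axes in tool (rows x,y,z)
 [[-0.     0.001  1.   ]
 [ 0.962 -0.275  0.   ]
 [ 0.275  0.962 -0.001]]
1 (array([ 530.956,    1.156, -463.904]), array([   0.038, -117.964,   -0.089]))
-1 (array([ 530.956,    1.156, -463.904]), array([ 0.077, 62.036,  0.033]))
```

Call:
apply_moves(steps=[85,531,-15,-464,0,-118,0,85,531,-15,-464,0,-118,0,85,531,-15,-464,0,-118,0,85,531,-15,-464,0,-118,0,85,531,-15,-464,0,-118,0,85,531,-15,-464,0,-118,0,85,531,-15,-464,0,-118,0,85,531,-15,-464,0,-118,0,85,531,-15,-464,0,-118,0,85,531,-15,-464,0,-118,0,85,531,-15,-464,0,-118,0,85,531,-15,-464,0,-118,0])

```text
t: 1.65
position: [0.5112, -0.09, 0.2453]
eef_rot: [0.506, 0.494, -0.495, -0.506]
wrist_force: [1.0, 1.1, -0.4]
opening: 0.085
```

```bash
python3 - <<'E'
from h import *
np.set_printoptions(precision=3,suppress=True)
s,R=tool(); print(s["t"],s["position"],R,s["joint_positions"])
p=env.camera_params("wrist"); np.save("w1.npy",p,allow_pickle=True)
i=env.capture("wrist"); cv2.imwrite("pics/w1.png",i); cv2.imwrite("pics/w1b.png",cv2.resize(i,None,fx=1.42,fy=1.42,interpolation=cv2.INTER_CUBIC))
E
```

```text
1.65 [ 0.511 -0.09   0.245] [[ 0.023 -0.001 -1.   ]
 [ 1.    -0.001  0.023]
 [-0.001 -1.     0.001]] [-0.328  0.201 -0.068  1.302 -0.001 -1.877]
```

View pics/w1b.png

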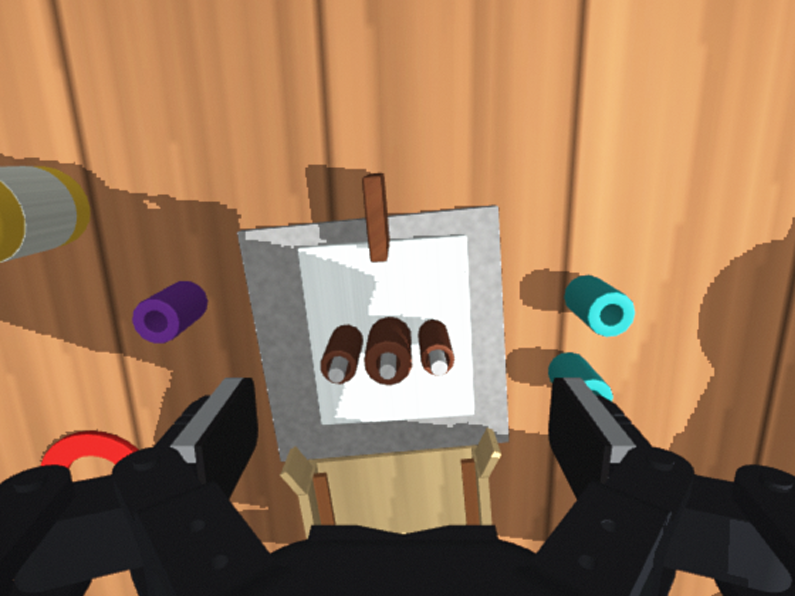

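```bash
python3 - <<'E'
from h import *
np.set_printoptions(precision=4,suppress=True)
p=np.load("w1.npy",allow_pickle=True).item()
c=lambda L:[(a,(b[0]/1.42-.15,b[1]/1.42-.15)) for a,b in L]
L=[((-200,-100,9.5),(239,231)),((-200,100,9.5),(498,207)),((3,100,9.5),(508,437)),((3,-100,9.5),(280,460))]
print("dock",*fit([(p,c(L))],[.52,.08,1.64]))
L=[((-75,-64,19.5),(298,246)),((-75,64,19.5),(466,236)),((75,64,19.5),(474,414)),((75,-64,19.5),(322,424)),((0,-34,87.5),(337,370)),((0,0,87.5),(388,369)),((0,34,87.5),(439,367)),((-125,0,72.5),(373,174))]
print("tray",*fit([(p,c(L))],[.52,-.02,1.6]))
i=cv2.imread("pics/w1.png")[290:390,170:380]; cv2.imwrite("pics/w1c.png",cv2.resize(i,None,fx=3.8,fy=3.8,interpolation=cv2.INTER_CUBIC))
E
```

```text
dock [0.5228 0.0844 1.6419] [[-1.9807 -0.4679]
 [ 1.087  -1.1787]
 [ 0.7627  4.1701]
 [-0.4924  1.472 ]]
tray [ 0.5219 -0.025   1.6177] [[-0.6438 -0.3252]
 [ 1.8805 -1.6833]
 [ 0.4997  0.4884]
 [-1.2863  0.3185]
 [-0.5668  2.5195]
 [-0.0036  0.856 ]
 [ 0.6932 -0.112 ]
 [-0.1026 -0.8746]]
```

View pics/w1c.png

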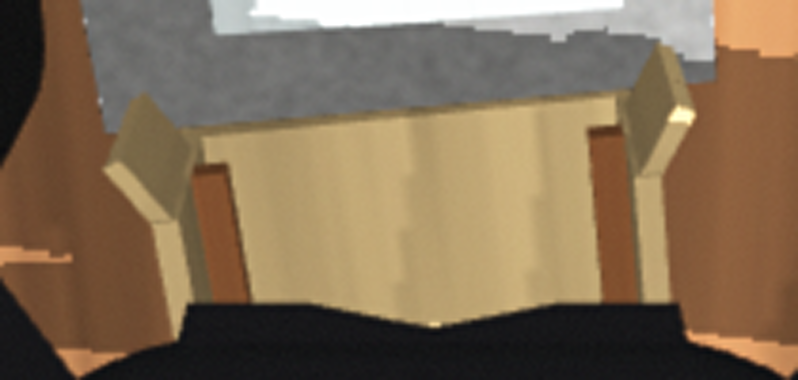

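```bash
python3 - <<'E'
from h import *
np.set_printoptions(precision=4,suppress=True)
p=np.load("w1.npy",allow_pickle=True).item()
c=lambda b:(170+b[0]/3.8-.4,290+b[1]/3.8-.4)
L=[((-84,-76,50),(153,222)),((-84,-68,50),(180,222)),((-84,68,50),(637,175)),((-84,76,50),(662,175))]
o=[(a,c(b)) for a,b in L]
print("tote",*fit([(p,o)],[.515,.175,1.64]))
W=[ray(p,c(b),a[2]/1000) for a,b in L];print(np.array(W))
W=[ray(p,c(b),.031) for b in ((233,163),(588,130))];print(np.array(W),np.mean(W,0))
W=[ray(p,c(b),.008) for b in ((200,132),(617,96))];print(np.array(W),np.mean(W,0))
E
```

```text
tote [0.515  0.1744 1.6596] [[-0.1684  0.3679]
 [-0.2618 -0.3134]
 [-0.0532  0.3508]
 [ 0.5299 -0.345 ]]
[[0.5979 0.097  0.05  ]
 [0.5899 0.0972 0.05  ]
 [0.4547 0.0843 0.05  ]
 [0.4473 0.0845 0.05  ]]
[[0.5765 0.0908 0.031 ]
 [0.4669 0.0817 0.031 ]] [0.5217 0.0862 0.031 ]
[[0.5908 0.095  0.008 ]
 [0.4549 0.0848 0.008 ]] [0.5229 0.0899 0.008 ]
```

```bash
python3 - <<'E'
from h import *
np.set_printoptions(precision=2,suppress=True)
print(rel([.5269,-.1294,.036],target(1.616,1)))
E
```

```text
(array([-31.32, 208.97, -12.78]), array([ 0.09, -3.66, -0.33]))
```

Call:
apply_moves(steps=[60,-31,50,-13,0,-3.7,-0.3,60,-31,100,-13,0,-3.7,-0.3,60,-31,130,-13,0,-3.7,-0.3,60,-31,130,-13,0,-3.7,-0.3,60,-31,130,-13,0,-3.7,-0.3])

```text
t: 2.33
position: [0.5277, -0.1287, 0.1162]
eef_rot: [0.489, 0.512, -0.511, -0.487]
wrist_force: [-0.0, -1.1, 0.4]
opening: 0.0601
```

```bash
python3 - <<'E'
from h import *
np.set_printoptions(precision=3,suppress=True)
s,R=tool(); print(s["t"],s["position"],s["wrist_force"],R)
print(rel([.5269,-.1294,.036],target(1.616,1)))
p=env.camera_params("wrist"); np.save("w2.npy",p,allow_pickle=True)
i=env.capture("wrist"); cv2.imwrite("pics/w2.png",i); cv2.imwrite("pics/w2b.png",cv2.resize(i,None,fx=1.42,fy=1.42,interpolation=cv2.INTER_CUBIC))
E
```

```text
2.325 [ 0.528 -0.129  0.116] [-0.013 -1.05   0.431] [[-0.046  0.003 -0.999]
 [ 0.999 -0.001 -0.046]
 [-0.001 -1.    -0.003]]
(array([-0.602, 80.201,  1.053]), array([ 0.169,  0.042, -0.068]))
```

View pics/w2b.png

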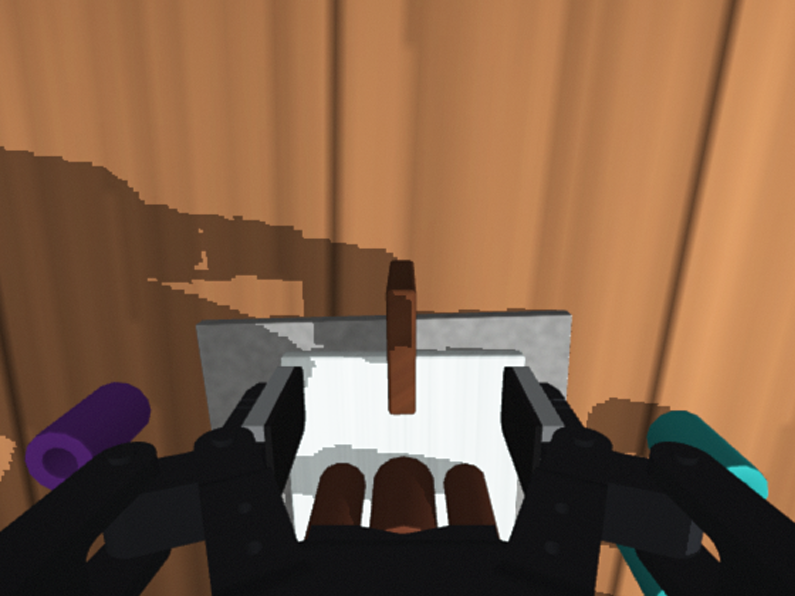

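The fin at (401,340) is centred between the pads and aligned, so I'll descend and pinch.

Call:
apply_moves(steps=[60,-1,30,1,0,0,0,60,-1,60,1,0,0,0,60,-1,80,1,0,0,0,60,-1,80,1,0,0,0,0,-1,80,1,0,0,0,0,-1,80,1,0,0,0,0,-1,80,1,0,0,0,0,-1,80,1,0,0,0,0,-1,80,1,0,0,0,0,-1,80,1,0,0,0], grip_force=35)

```text
t: 3.62
position: [0.5284, -0.1305, 0.038]
eef_rot: [0.491, 0.512, -0.511, -0.486]
wrist_force: [0.1, -0.3, 6.9]
opening: 0.0118
```

```bash
python3 - <<'E'
from h import *
np.set_printoptions(precision=3,suppress=True)
s,R=tool(); print(s["t"],s["position"],s["wrist_force"],s["opening"])
# target: tray yaw 1.65, origin 60mm before the mouth-line start: at tote x -165
def tgt(tx,yaw=1.65):
    c,sn=np.cos(yaw),np.sin(yaw); o=np.array([.516,.1745]); return [o[0]+c*(tx-.105),o[1]+sn*(tx-.105),s["position"][2]]
for tx in (-.185,-.165,-.1,-.02,.001): print(tx,*rel(tgt(tx),target(1.65,1)))
i=env.capture("wrist"); cv2.imwrite("pics/w3b.png",cv2.resize(i,None,fx=1.42,fy=1.42))
i=env.capture("top")[190:280,185:325]; cv2.imwrite("pics/t3b.png",cv2.resize(i,None,fx=5.5,fy=5.5,interpolation=cv2.INTER_CUBIC))
E
```

```text
3.625 [ 0.528 -0.13   0.038] [ 0.116 -0.303  6.944] 0.011770364534007005
-0.185 [ 15.376   0.023 -11.241] [ 0.346 -1.894 -0.174]
-0.165 [ 35.365  -0.039 -10.58 ] [ 0.346 -1.894 -0.174]
-0.1 [100.329  -0.243  -8.433] [ 0.346 -1.894 -0.174]
-0.02 [180.285  -0.494  -5.789] [ 0.346 -1.894 -0.174]
0.001 [201.273  -0.559  -5.096] [ 0.346 -1.894 -0.174]
```

View pics/w3b.png

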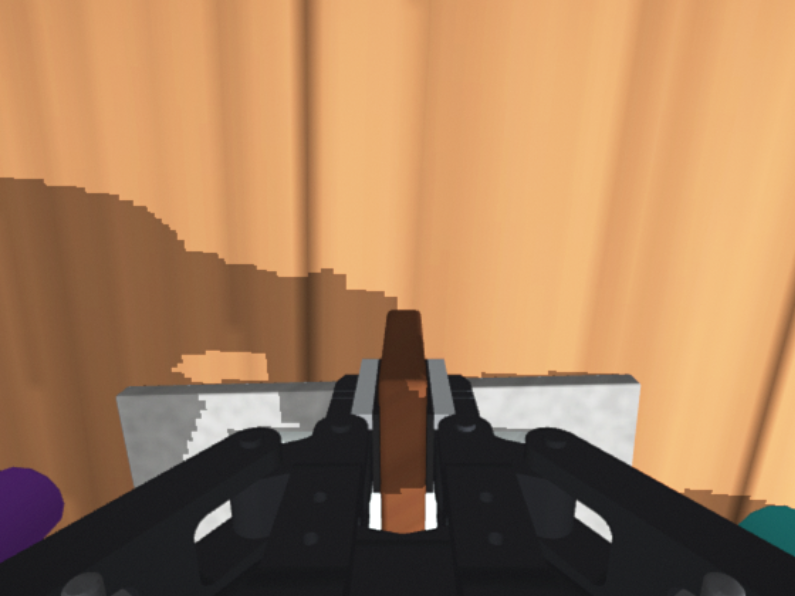

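Call:
apply_moves(steps=[0,3,0,-4,0.2,-0.8,0,0,6,0,-8,0.3,-1.9,-0.2,0,10,0,-11,0.3,-1.9,-0.2,0,10,0,-11,0.3,-1.9,-0.2,0,10,0,-11,0.3,-1.9,-0.2])

```text
t: 4.35
position: [0.5394, -0.1196, 0.038]
eef_rot: [0.48, 0.52, -0.519, -0.48]
wrist_force: [1.2, 0.4, -1.4]
opening: 0.0116
```

```bash
python3 - <<'E'
from h import *
np.set_printoptions(precision=3,suppress=True)
s,R=tool(); print(s["t"],s["position"],s["wrist_force"],s["moment"],s["opening"])
i=env.capture("top")[190:280,185:325]; cv2.imwrite("pics/t4.png",cv2.resize(i,None,fx=5.5,fy=5.5,interpolation=cv2.INTER_CUBIC))
i=env.capture("side")[160:290,180:345]; cv2.imwrite("pics/s4.png",cv2.resize(i,None,fx=4.6,fy=4.6,interpolation=cv2.INTER_CUBIC))
E
```

```text
4.35 [ 0.539 -0.12   0.038] [ 1.176  0.358 -1.389] [-0.139 -0.331 -0.048] 0.011618827310933928
```

View pics/t4.png

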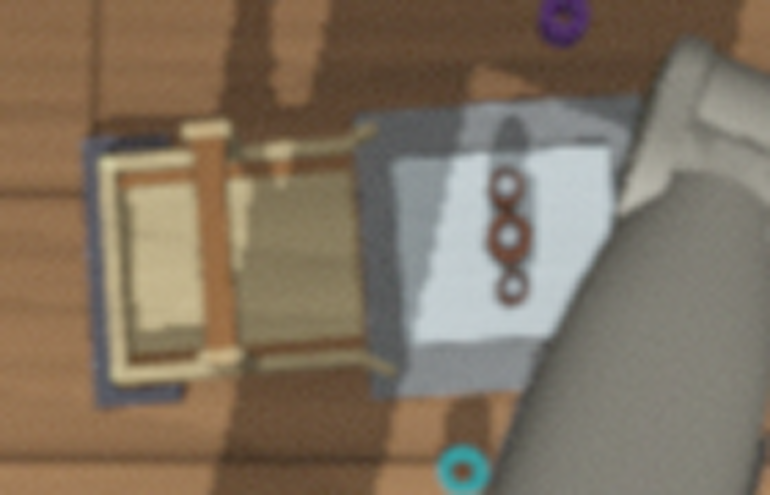

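View pics/s4.png

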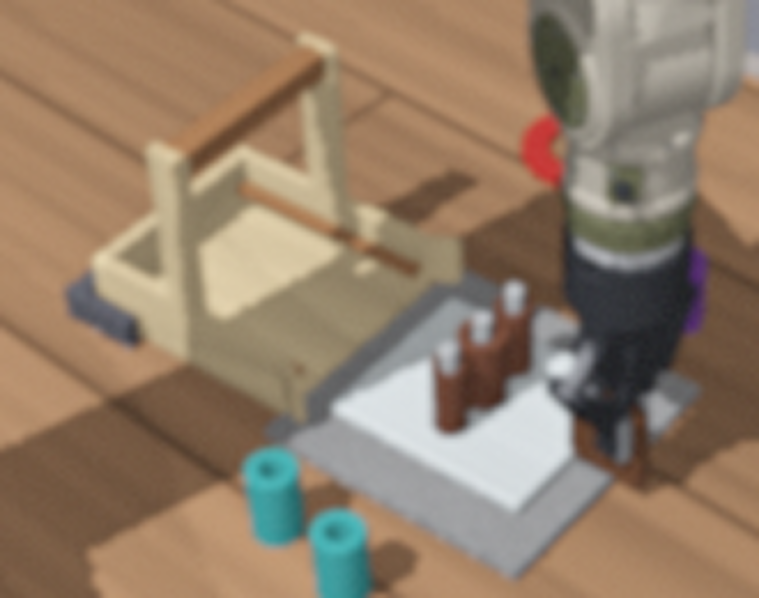

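```bash
python3 - <<'E'
from h import *
np.set_printoptions(precision=4,suppress=True)
t=env.camera_params("top")
c=lambda b:(185+b[0]/5.5-.4,190+b[1]/5.5-.4)
L=[((75,-64,19.5),(390,157)),((75,64,19.5),(405,345)),((-75,-64,19.5),(610,148)),((0,-34,74.5),(507,187)),((0,0,74.5),(510,237)),((0,34,74.5),(513,288))]
q,r=fit([(t,[(a,c(b)) for a,b in L])],[.52,-.02,1.63]);print("tray",q);print(r)
L=[((84,-76,50),(97,158)),((84,76,50),(112,383)),((-84,-76,50),(355,142)),((-84,76,50),(368,364)),((0,-76,176),(207,122)),((0,76,176),(222,365))]
u,r=fit([(t,[(a,c(b)) for a,b in L])],[.515,.175,1.65]);print("tote",u);print(r)
d=q[:2]-u[:2]; e=np.array([np.cos(1.65),np.sin(1.65)]); print("along,lat",d@e, d@[-e[1],e[0]])
s,R=tool(); print(T(q,[(-105,0,0)]), s["position"])
E
```

```text
tray [ 0.5299 -0.013   1.6383]
[[ 0.7745  0.4558]
 [-0.0651 -0.235 ]
 [-0.126  -0.2144]
 [-0.162   0.0106]
 [-0.1385  0.0544]
 [-0.112  -0.0342]]
tote [0.5149 0.1744 1.6506]
[[ 1.0103  0.1   ]
 [ 0.439  -0.2121]
 [-1.1627 -0.1634]
 [-0.8426 -0.0789]
 [ 0.2152  0.4883]
 [ 0.0549 -0.0909]]
along,lat -0.18801176898620375 -0.00012485974955250454
[[ 0.537  -0.1178  0.    ]] [ 0.5391 -0.1197  0.038 ]
```

```bash
python3 - <<'E'
from h import *
np.set_printoptions(precision=2,suppress=True)
s,R=tool(); e=np.array([np.cos(1.65),np.sin(1.65),0])
print(rel(s["position"]+.15*e,target(1.65,1)), R)
E
```

```text
(array([150.  ,   0.14,  -0.06]), array([0.07, 0.02, 0.05])) [[-0.08  0.   -1.  ]
 [ 1.    0.   -0.08]
 [ 0.   -1.   -0.  ]]
```

Call:
apply_moves(steps=[0,6,0,0,0,0,0,0,16,0,0,0,0,0,0,28,0,0,0,0,0,0,40,0,0,0,0,0,0,52,0,0,0,0,0,0,64,0,0,0,0,0,0,75,0,0,0,0,0,0,80,0,0,0,0,0,0,80,0,0,0,0,0])

```text
t: 5.58
position: [0.5325, -0.039, 0.038]
eef_rot: [0.479, 0.521, -0.519, -0.48]
wrist_force: [-0.9, 2.1, -1.2]
opening: 0.0115
```

```bash
python3 - <<'E'
from h import *
np.set_printoptions(precision=3,suppress=True)
s,R=tool(); print(s["t"],s["position"],s["wrist_force"],s["moment"],s["opening"],R)
i=env.capture("top")[190:280,185:325]; cv2.imwrite("pics/t5.png",cv2.resize(i,None,fx=5.5,fy=5.5,interpolation=cv2.INTER_CUBIC))
E
```

```text
5.575 [ 0.533 -0.039  0.038] [-0.91   2.146 -1.209] [ 0.087 -0.026  0.024] 0.011510858533092675 [[-0.08   0.001 -0.997]
 [ 0.997  0.002 -0.08 ]
 [ 0.002 -1.    -0.001]]
```

View pics/t5.png

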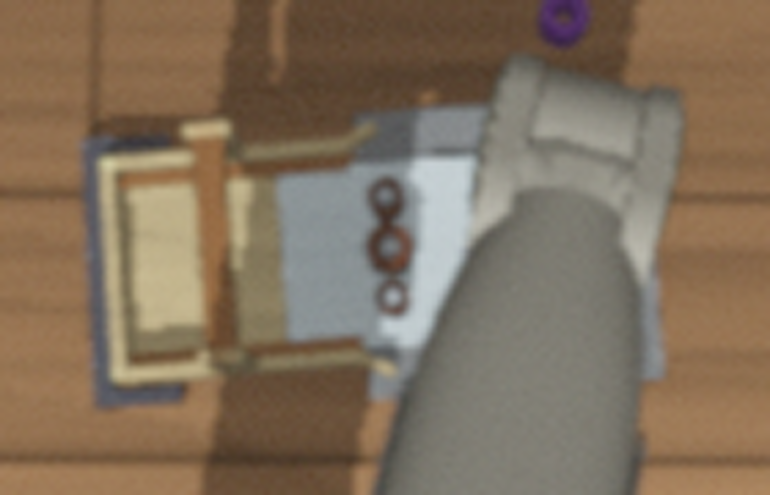

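The tray is entering squarely under the strips, with its leading edge at (280,260). Next I'll push it almost home.

Call:
apply_moves(steps=[0,6,0,0,0,0,0,0,18,0,0,0,0,0,0,30,0,0,0,0,0,0,42,0,0,0,0,0,0,54,0,0,0,0,0,0,66,0,0,0,0,0,0,78,0,0,0,0,0,0,87,0,0,0,0,0,0,94,0,0,0,0,0,0,98,0,0,0,0,0,0,98,0,0,0,0,0])

```text
t: 7.0
position: [0.5243, 0.0587, 0.0379]
eef_rot: [0.479, 0.52, -0.519, -0.48]
wrist_force: [-1.3, -0.6, -3.3]
opening: 0.0115
```

Call:
apply_moves(steps=[0,3,0,0,0,0,0,0,6,0,0,0,0,0,0,9,0,0,0,0,0,0,9,0,0,0,0,0])

```text
t: 7.5
position: [0.5236, 0.0678, 0.038]
eef_rot: [0.479, 0.52, -0.519, -0.48]
wrist_force: [0.7, 0.9, -3.2]
opening: 0.0117
```

```bash
python3 - <<'E'
from h import *
np.set_printoptions(precision=3,suppress=True)
s,R=tool(); print(s["t"],s["position"],s["wrist_force"],s["moment"],s["opening"])
i=env.capture("top")[190:280,185:325]; cv2.imwrite("pics/t6.png",cv2.resize(i,None,fx=5.5,fy=5.5,interpolation=cv2.INTER_CUBIC))
i=env.capture("side")[160:290,180:345]; cv2.imwrite("pics/s6.png",cv2.resize(i,None,fx=4.6,fy=4.6,interpolation=cv2.INTER_CUBIC))
E
```

```text
7.5 [0.524 0.068 0.038] [ 0.664  0.926 -3.198] [-0.313 -0.062  0.028] 0.011665026512812808
```

View pics/t6.png

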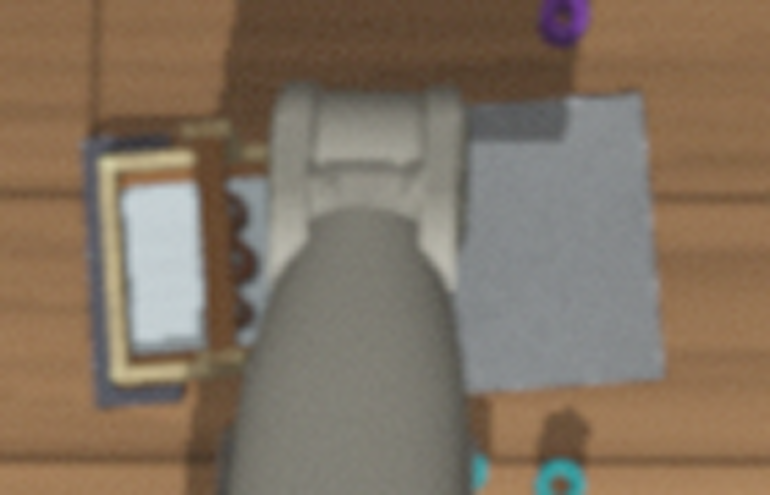

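View pics/s6.png

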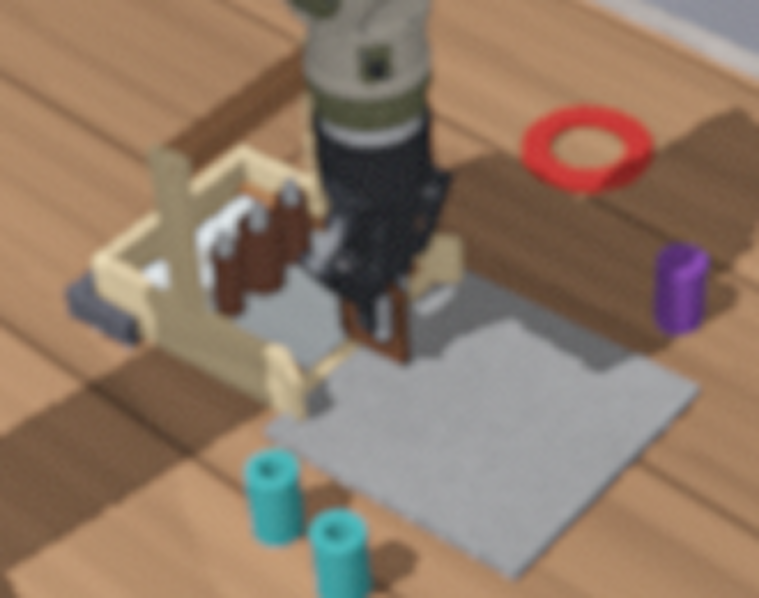

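Call:
apply_moves(steps=[0,1,1,0,0,0,0,0,3,1.5,0,0,0,0,0,3,1.5,0,0,0,0])

```text
t: 7.98
position: [0.5238, 0.0703, 0.0367]
eef_rot: [0.479, 0.52, -0.519, -0.48]
wrist_force: [0.7, -2.1, -2.1]
opening: 0.0117
```

Call:
apply_moves(steps=[0,2,0,0,0,0,0,0,3,0,0,0,0,0,0,3,0,0,0,0,0])

```text
t: 8.35
position: [0.5235, 0.0715, 0.037]
eef_rot: [-0.481, -0.519, 0.52, 0.479]
wrist_force: [-0.9, -9.4, 0.1]
opening: 0.0117
```

Call:
apply_moves(steps=[0,3,0,0,0,0,0,0,4,0,0,0,0,0,0,4,0,0,0,0,0])

```text
t: 8.72
position: [0.523, 0.0718, 0.0377]
eef_rot: [-0.483, -0.516, 0.521, 0.478]
wrist_force: [-3.2, -17.3, 4.0]
opening: 0.0115
```

```bash
python3 - <<'E'
from h import *
np.set_printoptions(precision=3,suppress=True)
s,R=tool(); print(s["t"],s["position"],s["wrist_force"],s["moment"],s["opening"])
i=env.capture("top")[190:280,185:325]; cv2.imwrite("pics/t7.png",cv2.resize(i,None,fx=5.5,fy=5.5,interpolation=cv2.INTER_CUBIC))
i=env.capture("side")[160:290,180:345]; cv2.imwrite("pics/s7.png",cv2.resize(i,None,fx=4.6,fy=4.6,interpolation=cv2.INTER_CUBIC))
E
```

```text
8.725 [0.523 0.072 0.038] [ -3.151 -17.274   3.97 ] [-2.909  0.485  0.07 ] 0.011537877831976082
```

View pics/t7.png

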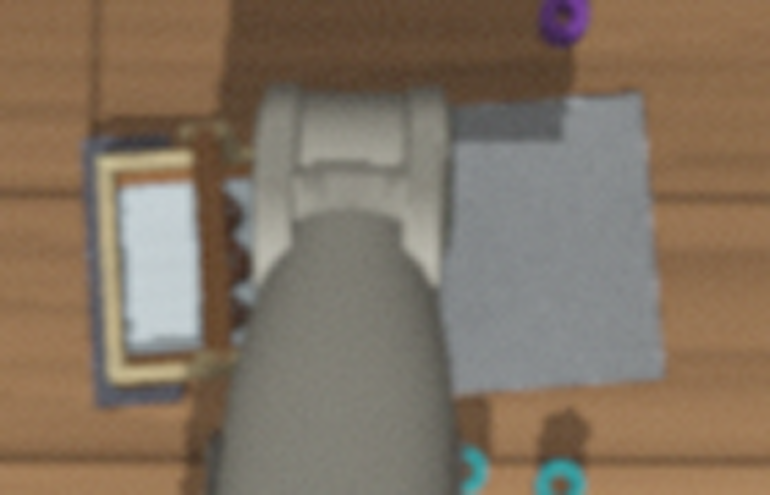

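Call:
apply_moves(steps=[0,-1,0,0,0,0,0,0,-1,0,0,0,0,0,40,-1,0,0,0,0,0,40,-1,0,0,0,0,0,40,-1,-30,0,0,0,0,40,-1,-80,0,0,0,0,40,-15,-130,0,0,0,0,40,-30,-190,0,0,0,0,40,-50,-230,0,0,0,0,40,-60,-240,0,0,0,0,40,-60,-240,0,0,0,0])

```text
t: 10.2
position: [0.5277, 0.014, 0.2781]
eef_rot: [-0.483, -0.516, 0.521, 0.478]
wrist_force: [-0.2, -0.5, 0.6]
opening: 0.04
```

```bash
python3 - <<'E'
from h import *
np.set_printoptions(precision=3,suppress=True)
s,R=tool(); print(s["t"],s["position"],s["wrist_force"],R,s["joint_positions"])
p=env.camera_params("wrist"); np.save("w8.npy",p,allow_pickle=True)
i=env.capture("wrist"); cv2.imwrite("pics/w8.png",i); cv2.imwrite("pics/w8b.png",cv2.resize(i,None,fx=1.42,fy=1.42,interpolation=cv2.INTER_CUBIC))
i=env.capture("top")[190:280,185:325]; cv2.imwrite("pics/t8.png",cv2.resize(i,None,fx=5.5,fy=5.5,interpolation=cv2.INTER_CUBIC))
i=env.capture("side")[160:290,180:345]; cv2.imwrite("pics/s8.png",cv2.resize(i,None,fx=4.6,fy=4.6,interpolation=cv2.INTER_CUBIC))
E
```

```text
10.2 [0.528 0.014 0.278] [-0.173 -0.481  0.62 ] [[-0.075  0.001 -0.997]
 [ 0.997 -0.01  -0.075]
 [-0.01  -1.    -0.   ]] [-0.12   0.211  0.024  1.382 -0.009 -1.766]
```

View pics/w8b.png

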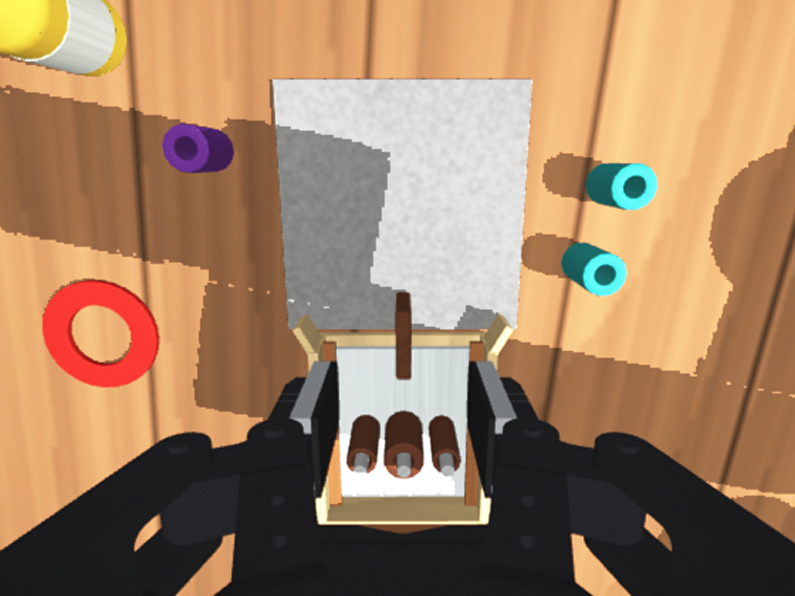

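View pics/t8.png

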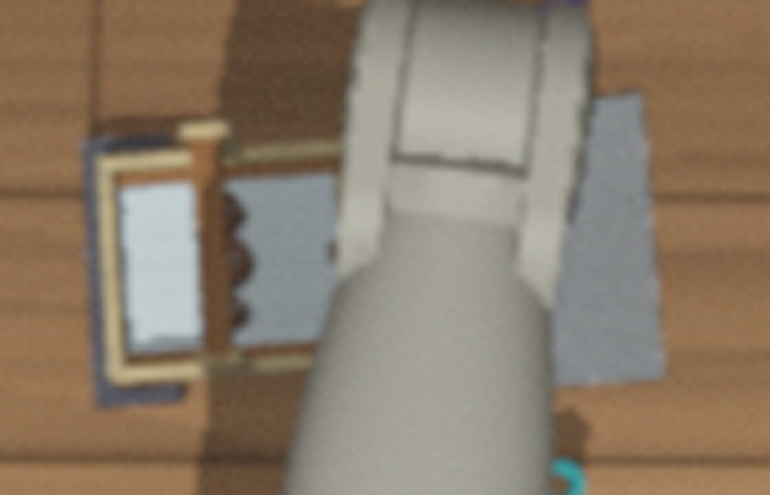

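View pics/s8.png

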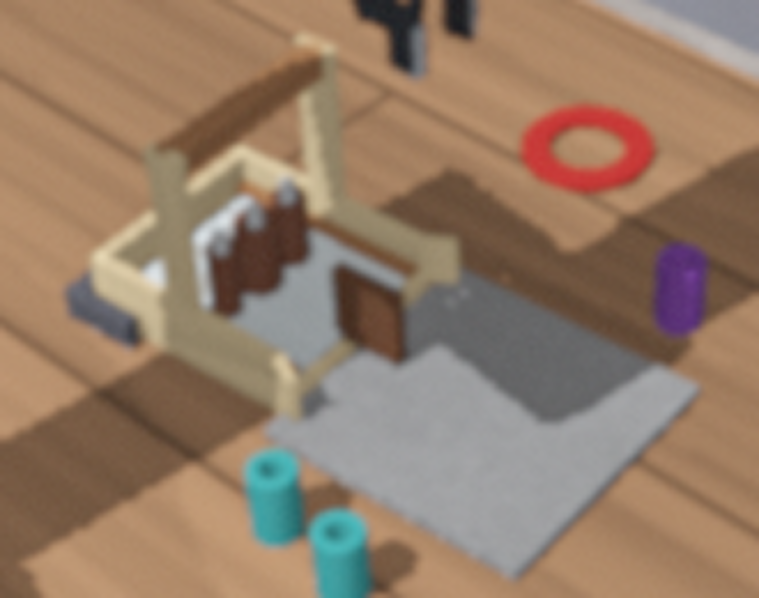

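```bash
python3 - <<'E'
import cv2
i=cv2.imread("pics/w8.png")[215:380,190:375]; cv2.imwrite("pics/w8c.png",cv2.resize(i,None,fx=4,fy=3.6,interpolation=cv2.INTER_CUBIC))
E
```

View pics/w8c.png

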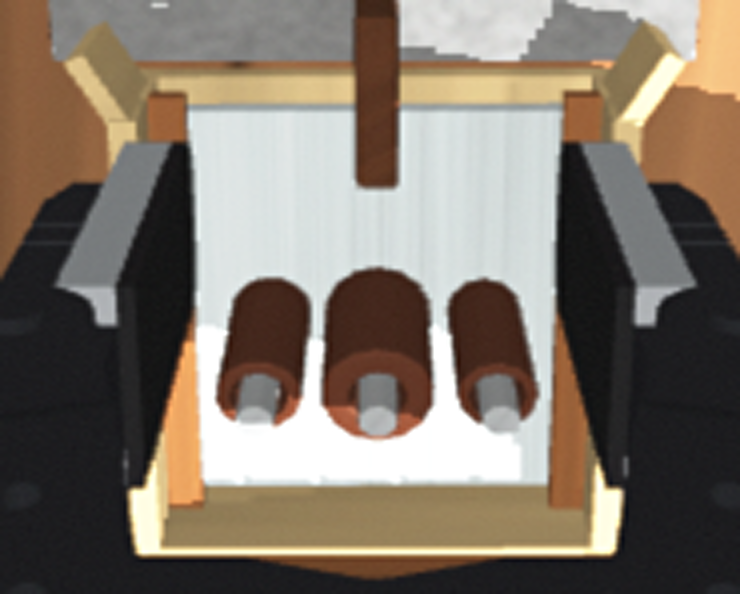

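```bash
python3 - <<'E'
from h import *
np.set_printoptions(precision=4,suppress=True)
p=np.load("w8.npy",allow_pickle=True).item()
c=lambda b:(190+b[0]/4-.4,215+b[1]/3.6-.4)
for b,z in (((370,70),.008),((370,108),.008),((370,104),.018),((370,487),.018),((135,550),.05),((615,552),.05),((163,545),.05),((590,545),.05),((255,417),.086),((378,420),.086),((500,420),.086)): print(b,ray(p,c(b),z))
t=env.camera_params("top")
c=lambda b:(185+b[0]/5.5-.4,190+b[1]/5.5-.4)
L=[((84,-76,50),(96,158)),((84,76,50),(110,383)),((76,-68,50),(120,170)),((0,-76,176),(205,122)),((-14,-72,176),(230,128))]
u,r=fit([(t,[(a,c(b)) for a,b in L])],[.515,.175,1.65]);print("tote",u);print(r)
for b in ((190,160),(218,160),(200,330),(230,330)): print(ray(t,c(b),.176))
E
```

```text
(370, 70) [0.5233 0.0911 0.008 ]
(370, 108) [0.5222 0.1051 0.008 ]
(370, 104) [0.5226 0.0998 0.018 ]
(370, 487) [0.5113 0.2514 0.018 ]
(135, 550) [0.5845 0.2581 0.05  ]
(615, 552) [0.4345 0.2477 0.05  ]
(163, 545) [0.5758 0.2554 0.05  ]
(590, 545) [0.4426 0.2454 0.05  ]
(255, 417) [0.5482 0.1774 0.086 ]
(378, 420) [0.5145 0.1759 0.086 ]
(500, 420) [0.4812 0.1734 0.086 ]
tote [0.5152 0.176  1.6492]
[[ 0.7958 -0.0165]
 [ 0.3452 -0.3266]
 [-1.3216 -0.2344]
 [ 0.1543  0.3958]
 [-0.3116  0.1599]]
[0.568  0.1915 0.176 ]
[0.5682 0.1738 0.176 ]
[0.4607 0.1828 0.176 ]
[0.4608 0.164  0.176 ]
```

```bash
python3 - <<'E'
from h import *
np.set_printoptions(precision=2,suppress=True)
print(rel([.5147,.1762,.24],target(1.65-np.pi/2,1)))
E
```

```text
(array([162.06,  34.82,  -0.73]), array([ 0.22, 89.86, -0.57]))
```

Call:
apply_moves(steps=[60,40,0,-1,0,10,0,60,80,0,-1,0,20,0,60,120,0,-1,0,30,0,60,162,10,-1,0,40,0,60,162,20,-1,0,50,0,60,162,35,-1,0,60,0,60,162,35,-1,0,70,0,60,162,35,-1,0,80,0,60,162,35,-1,0.2,90,-0.6,60,162,35,-1,0.2,90,-0.6,60,162,35,-1,0.2,90,-0.6])

```text
t: 11.72
position: [0.5144, 0.1764, 0.2389]
eef_rot: [0.707, 0.028, -0.029, -0.706]
wrist_force: [0.0, 0.1, -0.4]
opening: 0.0598
```

```bash
python3 - <<'E'
from h import *
np.set_printoptions(precision=3,suppress=True)
s,R=tool(); print(s["t"],s["position"],s["wrist_force"],R,s["joint_positions"])
print(rel([.5147,.1762,.146],target(1.65-np.pi/2,1)))
p=env.camera_params("wrist"); np.save("w9.npy",p,allow_pickle=True)
i=env.capture("wrist"); cv2.imwrite("pics/w9b.png",cv2.resize(i,None,fx=1.42,fy=1.42,interpolation=cv2.INTER_CUBIC))
i=env.capture("side")[130:290,180:385]; cv2.imwrite("pics/s9.png",cv2.resize(i,None,fx=3.6,fy=3.6,interpolation=cv2.INTER_CUBIC))
E
```

```text
11.725 [0.514 0.176 0.239] [ 0.025  0.077 -0.383] [[ 0.997 -0.001 -0.08 ]
 [ 0.08  -0.     0.997]
 [-0.001 -1.    -0.   ]] [ 0.183  0.251 -0.019  1.302 -0.     0.103]
(array([ 0.362, 92.916, -0.218]), array([ 0.011,  0.048, -0.065]))
```

View pics/w9b.png

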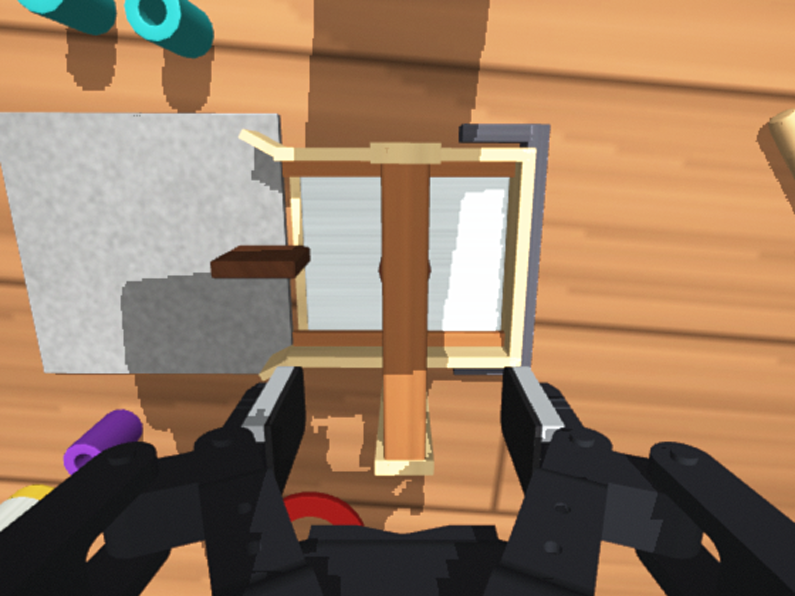

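View pics/s9.png

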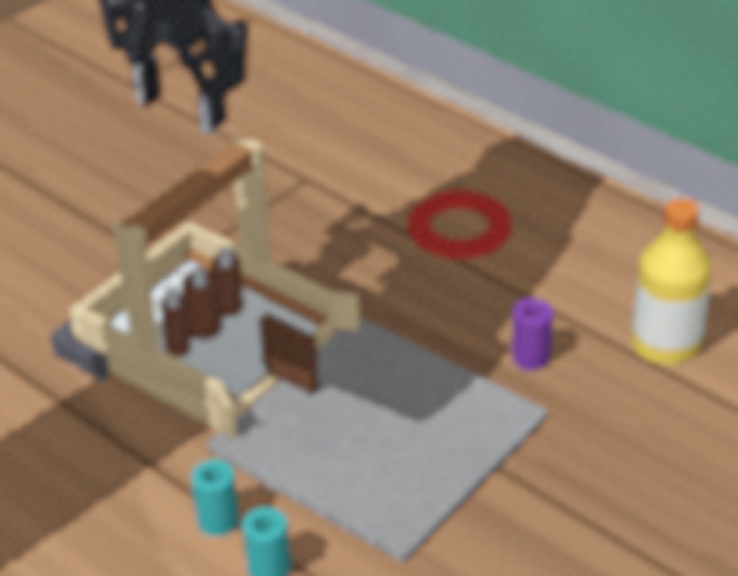

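```bash
python3 - <<'E'
from h import *
np.set_printoptions(precision=4,suppress=True)
p=np.load("w9.npy",allow_pickle=True).item()
for b in ((405,143),(404,165),(404,461),(404,475),(382,300),(429,300)): print(b,ray(p,(b[0]/1.42-.15,b[1]/1.42-.15),.176))
E
```

```text
(405, 143) [0.4399 0.1716 0.176 ]
(404, 165) [0.4483 0.1719 0.176 ]
(404, 461) [0.5828 0.1828 0.176 ]
(404, 475) [0.5904 0.1834 0.176 ]
(382, 300) [0.5047 0.167  0.176 ]
(429, 300) [0.5031 0.187  0.176 ]
```

The bar at (405,300) is centred between the pads and its middle is at (0.515, 0.177). Descending now, then gripping.

Call:
apply_moves(steps=[60,1,30,1,0,0,0,60,1,60,1,0,0,0,60,1,85,1,0,0,0,60,1,92,1,0,0,0,60,1,92,1,0,0,0,10,1,92,1,0,0,0,10,1,92,1,0,0,0,10,1,92,1,0,0,0,10,1,92,1,0,0,0,10,1,92,1,0,0,0,10,1,92,1,0,0,0], grip_force=90)

```text
t: 13.2
position: [0.5164, 0.1773, 0.1486]
eef_rot: [0.707, 0.029, -0.027, -0.706]
wrist_force: [-0.5, -0.5, 7.1]
opening: 0.0186
```

```bash
python3 - <<'E'
from h import *
np.set_printoptions(precision=3,suppress=True)
s,R=tool(); print(s["t"],s["position"],s["wrist_force"],s["moment"],s["opening"],R)
E
```

```text
13.2 [0.516 0.177 0.149] [-0.508 -0.533  7.128] [-0.255  0.126 -0.028] 0.018618531261969495 [[ 0.997  0.002 -0.079]
 [ 0.079 -0.     0.997]
 [ 0.002 -1.    -0.   ]]
```

Call:
apply_moves(steps=[10,0,-2,0,0,0,0,10,0,-6,0,0,0,0,10,0,-10,0,0,0,0,10,0,-14,0,0,0,0,10,0,-15,0,0,0,0])

```text
t: 13.82
position: [0.5165, 0.1773, 0.1639]
eef_rot: [0.707, 0.029, -0.027, -0.707]
wrist_force: [-0.4, 0.2, -6.2]
opening: 0.0186
```

```bash
python3 - <<'E'
from h import *
np.set_printoptions(precision=3,suppress=True)
s,R=tool(); print(s["t"],s["position"],s["wrist_force"],s["moment"],s["opening"],R)
i=env.capture("side")[130:290,180:385]; cv2.imwrite("pics/s10.png",cv2.resize(i,None,fx=3.6,fy=3.6,interpolation=cv2.INTER_CUBIC))
E
```

```text
13.825 [0.516 0.177 0.164] [-0.407  0.229 -6.227] [ 0.033 -0.033 -0.022] 0.018588248481376496 [[ 0.997  0.002 -0.079]
 [ 0.079 -0.     0.997]
 [ 0.002 -1.    -0.   ]]
```

View pics/s10.png

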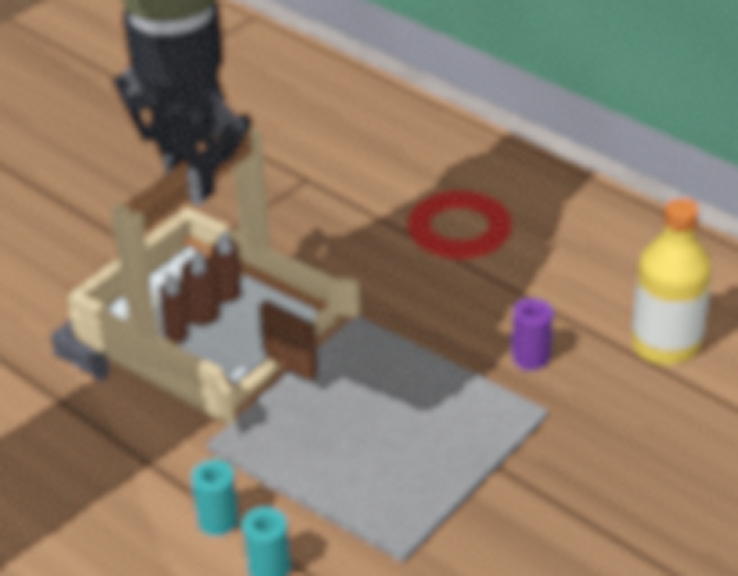

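It has lifted level, with 6.2 N on the wrist and almost no moment. I'll carry on to about 12 cm.

Call:
apply_moves(steps=[10,0,-4,0,0,0,0,10,0,-12,0,0,0,0,10,0,-24,0,0,0,0,10,0,-38,0,0,0,0,10,0,-52,0,0,0,0,10,0,-66,0,0,0,0,10,0,-80,0,0,0,0,10,0,-92,0,0,0,0,10,0,-100,0,0,0,0,10,0,-104,0,0,0,0,10,0,-105,0,0,0,0,10,0,-105,0,0,0,0])

```text
t: 15.38
position: [0.516, 0.1773, 0.2685]
eef_rot: [0.707, 0.028, -0.027, -0.706]
wrist_force: [0.5, -0.2, -6.8]
opening: 0.0187
```

Call:
apply_moves(steps=[10,0,0,0,0,0,0,10,0,0,0,0,0,0,10,0,0,0,0,0,0,10,0,0,0,0,0,0])

```text
t: 15.88
position: [0.516, 0.1773, 0.2684]
eef_rot: [0.707, 0.028, -0.027, -0.706]
wrist_force: [0.1, -0.7, -7.2]
opening: 0.0185
```

```bash
python3 - <<'E'
from h import *
np.set_printoptions(precision=3,suppress=True)
s,R=tool(); print(s["t"],s["position"],s["wrist_force"],s["moment"],s["opening"],R,s["joint_velocities"])
i=env.capture("side")[100:290,160:405]; cv2.imwrite("pics/s11.png",cv2.resize(i,None,fx=3.1,fy=3.1,interpolation=cv2.INTER_CUBIC))
i=env.capture("wrist"); cv2.imwrite("pics/w11b.png",cv2.resize(i,None,fx=1.42,fy=1.42,interpolation=cv2.INTER_CUBIC))
E
```

```text
15.875 [0.516 0.177 0.268] [ 0.085 -0.651 -7.248] [ 0.042 -0.021 -0.017] 0.01852305055944643 [[ 0.997  0.001 -0.079]
 [ 0.079 -0.     0.997]
 [ 0.001 -1.    -0.   ]] [-0.001  0.     0.002  0.001  0.001 -0.001]
```

View pics/s11.png

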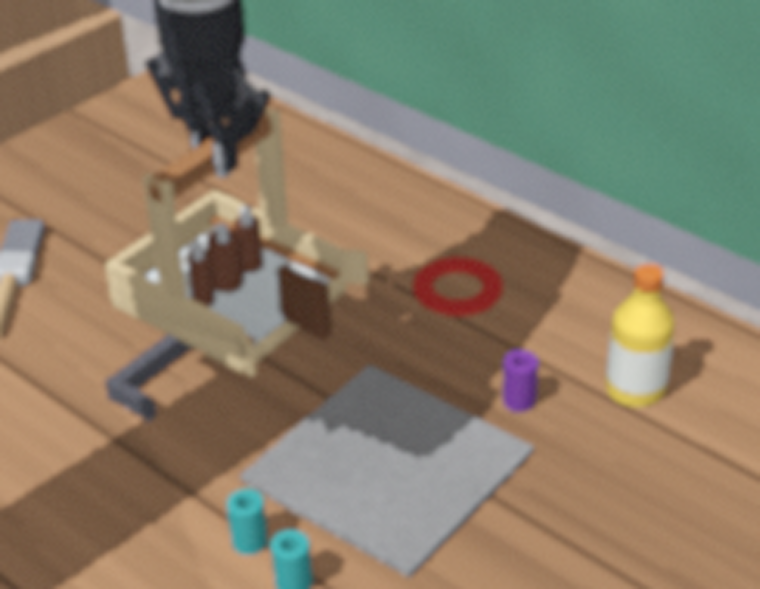

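View pics/w11b.png

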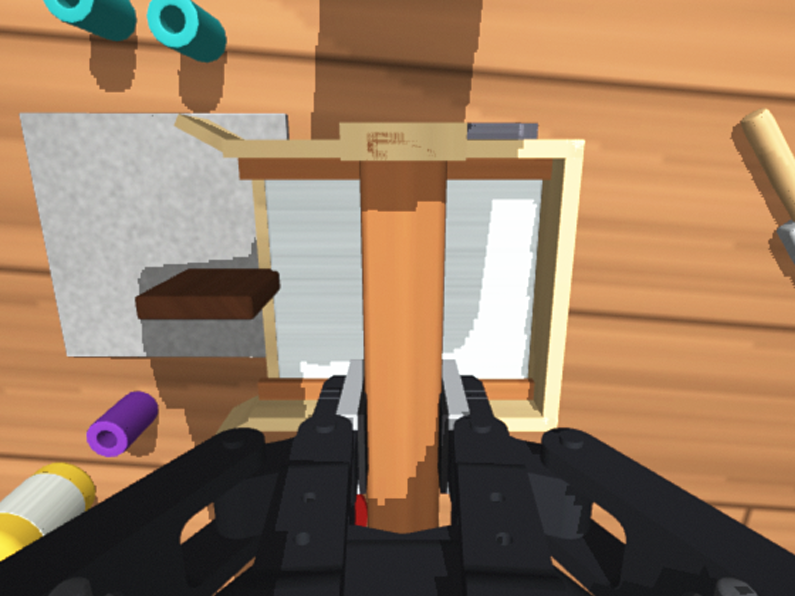

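```bash
python3 - <<'E'
import cv2
i=cv2.imread("pics/w11b.png")[120:440,170:600]; cv2.imwrite("pics/w11c.png",cv2.resize(i,None,fx=1.8,fy=1.8,interpolation=cv2.INTER_CUBIC))
E
```

```text
(no output)
```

View pics/w11c.png

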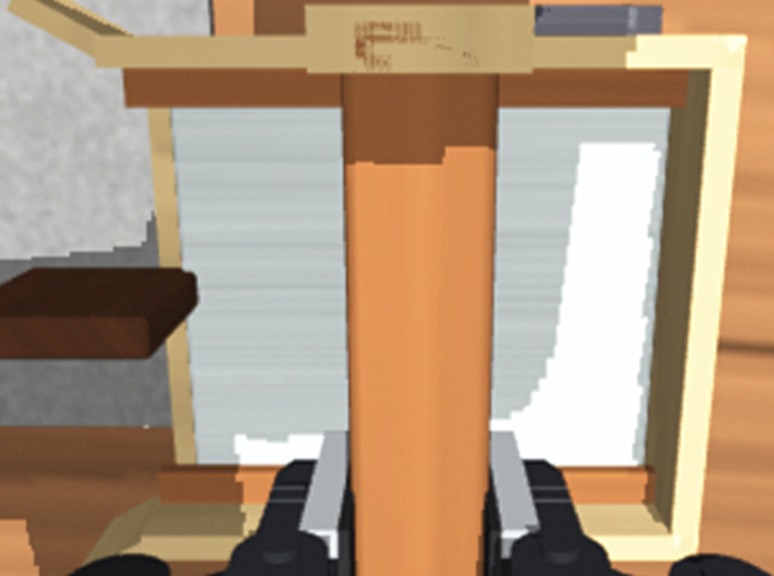

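The tray's leading edge at (665,200) sits flush on the back wall with no gap. The tote is level and still, so I'm handing it in.

```bash
python3 -c "
from cell import env
print(env.sign_off())"
```

```text
the job is handed in; nothing more can be done
None
```

I slid the tray by its fin all the way into the tote. It stopped solidly against the back wall and dock stop, and I pushed to about 17 N to confirm. I then gripped the tote's bar at 90 N, lifted it about 12 cm and handed the job in at about 16 s, still holding it.

**Last checks:**
- **Tray:** no visible gap between its leading edge and the back wall, both before and after the lift.
- **Sleeves:** all three are on their pegs in the side view.
- **Hold:** the joints were still, the tool was vertical to within about 0.1°, and the load was about 7 N with almost no moment.
- **Bystanders:** the glue bottle, throat ring and brush looked undisturbed in the last side view. The wooden blank was outside the later crops, so I did not check it again, but the arm never went near it.

No check failed. The wrist-camera fits left errors of a few pixels, but the positions agreed with the other cameras to within about 3 mm.

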